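# Refit the washed piston rod to a coffee machine's brew unit

### The arm

A 6-joint arm with a two-finger parallel gripper is mounted at the origin on the work surface. World frame = base frame: x ahead of the robot, y to its left, z up, the work surface at z = 0. Lengths are in m, angles in degrees, forces in N, time in s.
With the tool pointing down it reaches from about 0.375 to 0.75 m from the base axis. Payload 9 kg.
Tool frame: the origin (TCP) lies where the fingers leave the gripper's body, on its centre line; the fingertips stand 73 mm ahead of it and the grasp point (between the pads) lies 54 mm ahead of it (robot.tip_reach is the distance from the TCP to the fingertips, in m); z points along the fingers, y is the line along which they close (so a half turn about z gives the same grasp; the last joint's range is limited). The gripper opens to 85 mm and grips with 20 to 120 N. Pads are 22 mm wide; open, the fingers measure 114 mm over their backs; the gripper's body (76 mm by 85 mm) begins 54 mm behind the grasp point. The pads swing forward as they close: fully open they stand 13 mm farther back than shut.
Start: joints at [54.907, 5.964, 5.575, 89.605, 0, 77.527], TCP at [0.231, 0.554, 0.304] pointing down, gripper open.
Joint ranges: [-171.21, 171.21], [-48.23, 106.86], [-62.78, 66.21], [-105.2, 120.99], [-86.42, 89.51], [-180, 180]. Speed limits (degrees/s): [127.2, 127.2, 147.25, 180, 180, 180].

### API

Orientations are given as [roll, pitch, yaw] about the fixed x, y, z axes, in that order (R = Rz(yaw) Ry(pitch) Rx(roll)).
In Python, from plant import robot gives the robot as it stands. Calls block until the motion is done:
- robot.move_pose(position, orientation): joint-space move of the TCP to a pose.
- robot.line_to(position, vel=0.15, rotation=None, guard=None): straight line of the TCP; rotation=None keeps the orientation; vel is the mean speed in m/s. With guard (N) it stops when the force on the tool has changed by that much, and returns True; else False.
- robot.goto_joints(angles): joint-space move.
- robot.set_gripper(opening): finger opening in m; the grip force is fixed at half the most; returns when the fingers have stopped.
- robot.pause(seconds).
- robot.ik(position, orientation): joint angles nearest the present ones, or None.
- robot.observe(): the state.
- robot.grab_frame(name): name is "scene" or "top"; returns the picture (384x512x3 uint8, blue, green, red); there is no depth.
- robot.get_calibration(name): a dict with "vertical_fov" (degrees; the focal length in pixels is half the picture's height over the tangent of half this angle, whatever the lens; pixels are square), "cx", "cy" (the principal point, pixels), "rvec" (rotation vector, rad) and "tvec" (3), from world to camera coordinates, as OpenCV has them. Camera axes: x right, y down, z forward; pixel columns grow to the right and rows downward; lengths in m; the calibration is good to about 2 mm. A picture is of the moment at which its call begins. get_calibration takes no time and is no camera call.
A pose or a line that the arm cannot do raises robot.IKError and nothing moves.
- robot.job_done(): hands the job in; it is judged then, once.
The state is a dict: "time": time; "q": joint angles; "qvel": joint speeds; "joint_torque": joint torques, N m; "tool_pos": TCP position; "tcp_rot": TCP orientation; "ft_force": force on the tool from outside, world axes, zero at the start; "torque": the same for the moment, N m; "gripper_width": finger opening in m; "gripper_force": force on a finger pad.
Only numpy, scipy, OpenCV 4.12 (cv2) and the standard library are available. Lean on these libraries where they do the work, as an engineer would, in place of code of your own. Each camera call takes 0.05 s, during which the arm holds its last target. There are 200 camera calls.

### The job

Take the dust cap out of the brew unit's guide block and leave it in the parts tray. Then take the grooved piston rod from the drying rack and slide it down into the guide block, gently, until the side spring catch has ridden over its foot and snapped into the groove; do not force the rod beyond that, let go of it and leave it there. Leave the plain-shanked brush standing in the rack and do not knock the cup about.

Things in the scene. Friction and masses are not known exactly. Their poses are not given: they have to be found in the camera images.
- mouth (a point): Centre of the guide block's upper mouth, 80 mm above the work surface, z up along the bore. Fixed aluminium block 46 x 46 mm, 80 mm high; bore 21.5 mm across, 3 mm chamfer, open down to 8 mm above the work surface. The spring catch sits in its +x wall. Nothing of the unit but the cap is higher than the mouth.
- unit: Fixed brew unit with the guide block; origin on the bore's axis at the work surface, axes as the mouth's. Its black gear housing (70 x 84 mm, 68 mm high) stands on the -x side, centred 62 mm from the bore. The catch is clamped at an unmeasured height: its nose's centre line is 15 to 36 mm below the mouth, on the +x side of the bore. The catch is bent by pushes over 20 N.
- catch (a joint): Spring plunger sliding level out of the guide's +x wall (m): 0 sprung in, its 6 mm thick round-ended nose 4.75 mm into the bore; 0.003 to 0.0042 riding on the shank; below 0.0015 in the groove. A black button outside, its end 64 mm from the bore axis at 0, moves with it. Spring 3 N at 0, +0.6 N per mm. Riding over takes up to about 8 N of push; after the snap the rod stops hard.
- cap_mid (a point): Centre of the black rubber dust cap, 44 mm high, 30 g, z up. From below: stem 18 mm across, 10 mm long, standing loosely in the bore; flange 28 mm across, 4 mm thick, lying on the mouth (its top 8 mm below this point); grip knob 16 mm across, 30 mm high, from there to 22 mm above this point.
- cap: The dust cap again; origin at the centre of its stem's lower end.
- rod_mid (a point): Middle of the piston rod, half-way up its 150 mm, z up, about 0.2 kg. Steel shank 20 mm across; black grip sleeve 26 mm across over the top 50 mm (25 to 75 mm above this point) with two thin dark rings. Stands upright in one of the rack's two holes. Snapped home, this point is 4 to 25 mm above the mouth, depending on the catch's height.
- rod: The piston rod again; origin at the centre of its foot's end. The foot tapers to 12 mm across over the lowest 10 mm; a groove runs round the shank 30 to 38 mm above the foot's end, 12 mm across at its floor, steep on its lower side, with a square upper shoulder that stops on the catch's nose.
- brush_mid (a point): Middle of a cleaning brush to be left alone, 130 mm high: plain 20 mm steel shank without a groove, black pear-shaped handle up to 28 mm across. Stands in the rack's other hole.
- rack: White drying rack, a fixed block 80 x 150 x 30 mm (x, y, z); origin at the centre of its underside, on the work surface. Two holes 22 mm across, 25 mm deep, on its y axis 40 mm either side of the centre.
- tray: Empty open steel parts tray, fixed, 140 x 180 x 32 mm (x, y, z), walls and floor 4 mm thick; origin at the centre of its underside, on the work surface.
- cup: White ceramic cup, a bystander, 72 mm across, 75 mm high; origin at the centre of its underside.
Not all that is in view belongs to the job. Leave any red or yellow look-alike of the unit alone.

How it is judged (in metres and radians):
On the way, in this order (a step that is already met when the one before it is completed fails the run):
1. the dust cap is in the parts tray (x of cap_mid in the frame of tray between -0.07 and 0.07 m and y of cap_mid in the frame of tray between -0.09 and 0.09 m and z of cap_mid in the frame of tray below 0.045 m), for 0.2 s.
2. the rod is in the guide and the catch has snapped into its groove (z of rod_mid in the frame of mouth between -0.005 and 0.032 m and value of joint catch below 0.0015 m and horizontal distance between rod_mid and mouth below 0.004 m and angle between rod_mid's own z axis and vertical below 0.12 rad), for 0.2 s.
At the end, for the whole second after the job is handed in: Rod upright in the guide (4 mm, 0.12 rad), its middle 32 mm or less above the mouth, the catch back below 1.5 mm in its groove; cap in the tray (middle inside the outline, under 45 mm above its underside); brush upright in its rack hole; rod and cap at rest (all of step 1 and all of step 2 and linear speed of rod below 0.02 m/s and linear speed of cap below 0.03 m/s and angle between brush_mid's own z axis and vertical below 0.2 rad and horizontal distance between brush_mid and rack below 0.055 m); the robot touches nothing.
It fails at once if the rod is forced against the guide or its catch with more than 20 N (contact force between rod and unit above 20 N).
It fails at once if the brush is lifted or pulled out of the rack (angle between brush_mid's own z axis and vertical above 0.3 rad or distance of brush_mid from where it was at the start of the episode above 0.02 m).
It fails at once if the cup is pushed more than 30 mm or tipped (distance of cup from where it was at the start of the episode above 0.03 m or angle between cup's own z axis and vertical above 0.5 rad).
It also fails if it takes over 58 s, if anything falls off the work surface, if the arm or the gripper's body presses on something with over 40 N, if the wrist force passes 120 N, or if a joint passes its speed limit or range.

## Working session

There is one attempt and no reset: what is moved stays moved. The work goes in short steps, each a Python script; the robot and the scene stay as the last script left them, time stands still between calls to the robot, and variables do not carry over. Pictures are saved under pics/ and viewed, at most 10 in all, crops included, and the job is handed in when it is done.

```bash
ls; mkdir -p pics
python3 - <<'E'
from plant import robot
import cv2
for n in("scene","top"):
    cv2.imwrite(f"pics/{n}0.png",robot.grab_frame(n)); print(n,robot.get_calibration(n))
o=robot.observe(); print(o)
E
```

```text
pics
scene {'vertical_fov': 48.109189531969434, 'cx': 247.7298684007491, 'cy': 192.8775705434629, 'rvec': array([ 1.95897133,  1.26013605, -0.62439181]), 'tvec': array([-0.2065792 , -0.2196536 ,  1.66080393])}
top {'vertical_fov': 50.93919115971602, 'cx': 256.35370667349116, 'cy': 197.50101005887586, 'rvec': array([ 2.16511876, -2.10218404,  0.20560272]), 'tvec': array([-0.03605269,  0.51785705,  1.32215806])}
{'time': 0.1, 'q': array([5.49057246e+01, 5.99514860e+00, 5.53315791e+00, 8.96041369e+01,
       2.43201042e-04, 7.75271102e+01]), 'qvel': array([-0.06498989, -0.06784307, -0.02677333, -0.13255746,  0.00116249,
        0.02247255]), 'joint_torque': array([ 7.45936821e-03, -5.58207786e+01,  5.04718673e+01,  1.30122193e-02,
       -2.00016643e-04,  7.21485634e-06]), 'tool_pos': array([0.23065206, 0.5536774 , 0.30321631]), 'tcp_rot': array([-1.79935486e+02, -1.45195419e-02,  1.57378606e+02]), 'ft_force': array([ 0.81031156, -0.3892739 , -0.05895584]), 'torque': array([-0.04697262, -0.0031249 , -0.00708877]), 'gripper_force': 0.0, 'gripper_width': 0.08541095976838799}
```

View pics/scene0.png

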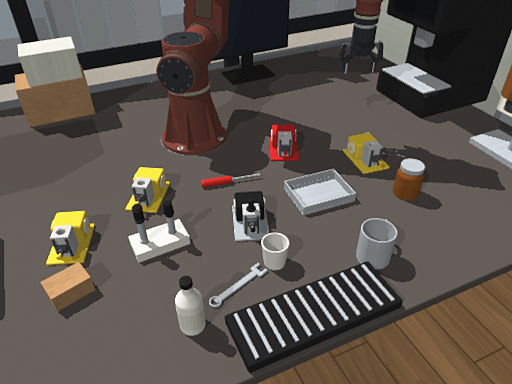

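View pics/top0.png

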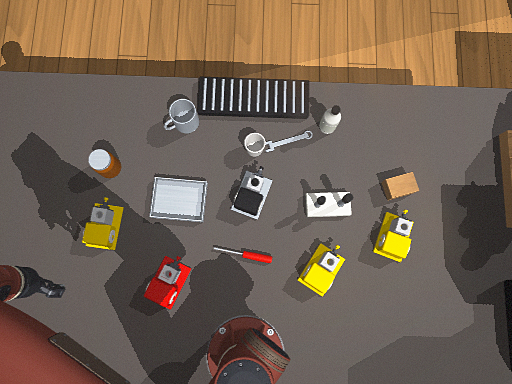

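The scene view shows the unit at about (248,215), the rack at (158,240), the cup at (275,250) and the tray at (320,190). In the top view they are at (252,192), (328,204), (255,144) and (179,199). I'll enlarge the unit and rack.

```bash
cat > h.py <<'E'
import numpy as np, cv2
from plant import robot
def cam(n):
    c=robot.get_calibration(n); f=192/np.tan(np.radians(c["vertical_fov"]/2))
    K=np.array([[f,0,c["cx"]],[0,f,c["cy"]],[0,0,1]]); return K,cv2.Rodrigues(c["rvec"])[0],c["tvec"].reshape(3)
def ray_z(n,uv,z):
    K,R,t=cam(n); C=-R.T@t; d=R.T@np.linalg.inv(K)@[uv[0],uv[1],1]; return (C+d*(z-C[2])/d[2])
def tri(a,b):  # scene px, top px
    P=[K@np.c_[R,t] for K,R,t in (cam("scene"),cam("top"))]
    X=cv2.triangulatePoints(P[0],P[1],np.array(a,float).reshape(2,1),np.array(b,float).reshape(2,1)).ravel(); return X[:3]/X[3]
def proj(n,X):
    K,R,t=cam(n); p=(K@(R@np.atleast_2d(X).T+t[:,None])).T; return p[:,:2]/p[:,2:]
def crop(im,x,y,w=100,h=75,s=4):
    o=cv2.resize(im[y:y+h,x:x+w],None,fx=s,fy=s,interpolation=cv2.INTER_CUBIC)
    for i in range(0,w,10):
        cv2.line(o,(i*s,0),(i*s,6 if (x+i)%50 else 14),(0,255,0),1)
        if i%20==0: cv2.putText(o,str(x+i),(i*s,24),0,.4,(0,255,0),1)
    for i in range(0,h,10):
        cv2.line(o,(0,i*s),(6,i*s),(0,255,0),1); cv2.putText(o,str(y+i),(8,i*s+4),0,.35,(0,255,255),1)
    return o
E
python3 - <<'E'
from h import *
s=cv2.imread("pics/scene0.png");t=cv2.imread("pics/top0.png")
cv2.imwrite("pics/c1.png",np.vstack([np.hstack([crop(s,200,180),crop(s,110,190)]),np.hstack([crop(t,215,150),crop(t,290,165)])]))
E
```

```text
(no output)
```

View pics/c1.png

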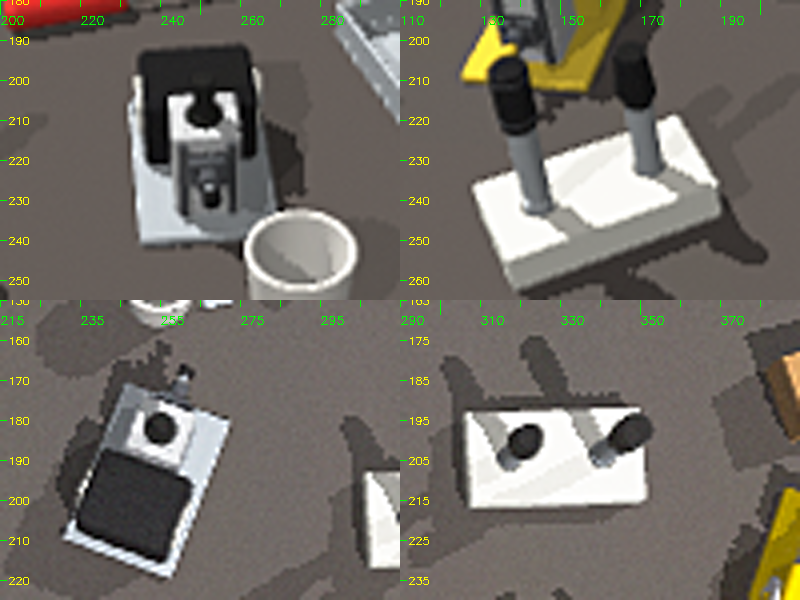

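Run:
```python
from h import *
np.set_printoptions(precision=4,suppress=True)
print("knob top z.114", ray_z("top",(255,182),.114), ray_z("scene",(251,202.5),.114))
print("mouthsq top", [ray_z("top",(215+a/4,150+b/4-75),.08)[:2] for a,b in((140,395),(195,410),(182,462),(125,447))])
print("housing", [ray_z("top",(215+a/4,150+b/4-75),.068)[:2] for a,b in((105,450),(192,485),(168,563),(75,518))])
print("plate", [ray_z("top",(215+a/4,150+b/4-75),.004)[:2] for a,b in((126,383),(231,426),(169,578),(64,538))])
print("button",ray_z("top",(215+185/4,150+370/4-75),.055))
print("mouth sc",[ray_z("scene",(200+a/4,180+b/4),.08)[:2] for a,b in((175,138),(238,138))])
print("rack", [ray_z("top",(290+a/4,165+b/4-75),.03)[:2] for a,b in((66,410),(243,408),(246,503),(70,507))])
print("rack sc", [ray_z("scene",(110+a/4,190+b/4),.03)[:2] for a,b in((72,185),(112,263),(318,187),(277,116))])
print("base R", ray_z("scene",(110+137/4,190+207/4),.03),ray_z("scene",(110+250/4,190+172/4),.03))
print("base R top",ray_z("top",(290+199/4,165+460/4-75),.03),ray_z("top",(290+108/4,165+464/4-75),.03))
print("tops R",tri((110+107/4,190+61/4),(290+237/4,165+424/4-75)),"B",tri((110+230/4,190+48/4),(290+128/4,165+435/4-75)))
print("tray",[ray_z("top",p,.032)[:2] for p in((155,177),(208,179.5),(205,221),(150,217))])
print("cup",ray_z("top",(254,144),.075))
```

```text
knob top z.114 [ 0.5575 -0.0142  0.114 ] [ 0.5795 -0.0197  0.114 ]
mouthsq top [array([0.5927, 0.0031]), array([ 0.5813, -0.0432]), array([ 0.5367, -0.0335]), array([0.5479, 0.0142])]
housing [array([0.5473, 0.0311]), array([ 0.5198, -0.0426]), array([ 0.4535, -0.0244]), array([0.4888, 0.054 ])]
plate [array([0.6216, 0.0164]), array([ 0.5856, -0.0775]), array([ 0.449 , -0.0265]), array([0.4813, 0.0658])]
button [ 0.622  -0.0345  0.055 ]
mouth sc [array([ 0.5806, -0.0426]), array([ 0.5991, -0.0034])]
rack [array([ 0.5446, -0.1935]), array([ 0.5511, -0.3468]), array([ 0.4683, -0.3483]), array([ 0.4603, -0.1974])]
rack sc [array([ 0.475 , -0.3489]), array([ 0.5597, -0.34  ]), array([ 0.5495, -0.194 ]), array([ 0.4672, -0.1985])]
base R [ 0.5154 -0.3127  0.03  ] [ 0.5151 -0.2327  0.03  ]
base R top [ 0.5044 -0.3083  0.03  ] [ 0.4985 -0.2299  0.03  ]
tops R [ 0.5124 -0.3097  0.1581] B [ 0.5051 -0.2292  0.1344]
tray [array([0.5824, 0.3307]), array([0.5793, 0.1478]), array([0.435 , 0.1508]), array([0.4431, 0.3375])]
cup [ 0.6984 -0.0072  0.075 ]
```

The rod is the one at y≈-0.31: it triangulates to 158 mm high, against 134 mm for the brush. Next I grip the cap along both unit axes in turn, probing the bore for its centre each time.

```bash
cat >> h.py <<'E'
YAW=-20.0; a=np.radians(YAW); UX=np.array([np.cos(a),np.sin(a),0]); UY=np.array([-np.sin(a),np.cos(a),0])
np.set_printoptions(precision=4,suppress=True)
def st(msg=""):
    o=robot.observe(); print(msg,"t%.2f"%o["time"],o["tool_pos"],"F",o["ft_force"],"w%.4f"%o["gripper_width"]); return o
def probe(c,d,g=3.0,r=.005):
    e=[]
    for s in(1,-1):
        hit=robot.line_to(c+s*r*d,vel=.012,guard=g); o=robot.observe(); e.append((o["tool_pos"]-c)@d); print(" probe",s,hit,"%.4f"%e[-1],"F%.1f"%(o["ft_force"]@d))
        robot.line_to(c,vel=.03)
    return c+d*sum(e)/2
E
python3 - <<'E'
from h import *
c=np.array([.5655,-.015,.161])
for psi in(70,160): print(robot.ik(c,[180,0,psi]))
robot.move_pose(c+[0,0,.07],[180,0,70]); st()
robot.line_to(c,vel=.1); robot.set_gripper(.0); o=st("grip1")
E
```

```text
[-14.7633   1.3554 -14.1066  74.538    0.      95.2367]
[-14.7633   1.3554 -14.1066  74.538    0.       5.2367]
 t2.47 [ 0.5656 -0.0142  0.2311] F [ 0.6535 -0.1855  0.3278] w0.0855
grip1 t3.97 [ 0.5657 -0.015   0.1613] F [ 0.1783 -0.2771  3.2889] w0.0141
```

Run:
```python
from h import *
c=np.array([.5655,-.015,.161])
c=probe(c,UX); print(c)
robot.line_to(c,vel=.03); robot.set_gripper(.05)
robot.move_pose(c,[180,0,160]); st()
robot.set_gripper(0); st("grip2")
c=probe(c,UY); print(c); robot.line_to(c,vel=.03); st("end")
```

```text
probe 1 True 0.0003 F-0.3
 probe -1 True -0.0026 F0.3
[ 0.5645 -0.0146  0.161 ]
 t7.10 [ 0.5645 -0.0146  0.161 ] F [ 0.0833 -0.1144  0.6944] w0.0499
grip2 t7.52 [ 0.5646 -0.0147  0.1612] F [-0.5332  0.2072  1.7623] w0.0137
 probe 1 True 0.0030 F-0.5
 probe -1 True -0.0008 F0.9
[ 0.5648 -0.0136  0.161 ]
end t8.87 [ 0.5647 -0.0143  0.1612] F [-2.0363 -2.0641  4.7139] w0.0140
```

Run:
```python
from h import *
robot.line_to([.5648,-.0136,.25],vel=.12); st("up")
t=np.array([.51,.24,.103])
robot.move_pose(t+[0,0,.12],[180,0,160]); st("over")
robot.line_to(t,vel=.12); robot.set_gripper(.06); robot.line_to(t+[0,0,.12],vel=.2); st("rel")
r=np.array([.511,-.311,.25])
robot.move_pose(r+[0,0,.03],[180,0,93]); st("rod"); print(robot.observe()["q"])
cv2.imwrite("pics/top1.png",robot.grab_frame("top"));cv2.imwrite("pics/sc1.png",robot.grab_frame("scene"))
s=cv2.imread("pics/sc1.png");t=cv2.imread("pics/top1.png")
cv2.imwrite("pics/c2.png",np.vstack([np.hstack([crop(s,270,150),crop(s,110,170)]),np.hstack([crop(t,215,150),crop(t,290,165)])]))
```

```text
up t9.76 [ 0.5644 -0.0135  0.249 ] F [ 0.1937  0.2869 -0.692 ] w0.0142
over t10.78 [0.5104 0.2392 0.2229] F [ 1.3626 -0.6892 -0.1854] w0.0142
rel t13.18 [0.5096 0.2399 0.2217] F [-0.3004 -0.8603 -0.9187] w0.0602
rod t15.18 [ 0.5114 -0.3101  0.2799] F [-0.6564 -0.1495  0.3047] w0.0596
[-43.7476   5.4208   2.5012  87.0949   0.0128  43.157 ]
```

View pics/c2.png

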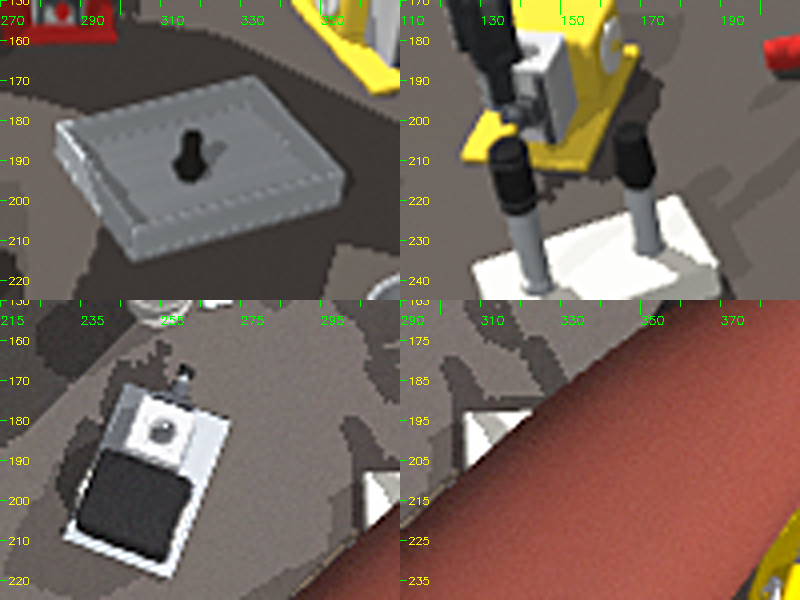

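The top view shows the bore open at (255,183), and the scene view shows the cap standing in the tray at (317,187). The gripper is above the rod at (137,205). I grip the rod across both axes the same way.

Run:
```python
from h import *
r=np.array([.511,-.311,.186])
X=np.array([1.,0,0]);Y=np.array([0,1.,0])
robot.move_pose(r+[0,0,.08],[180,0,180])
robot.line_to(r,vel=.1); robot.set_gripper(0); st("grip1")
r=probe(r,Y,r=.006); print(r); robot.line_to(r,vel=.03)
robot.set_gripper(.06); robot.line_to(r+[0,0,.045],vel=.12); robot.move_pose(r+[0,0,.045],[180,0,90]); robot.line_to(r,vel=.12)
robot.set_gripper(0); st("grip2")
r=probe(r,X,r=.006); print(r); robot.line_to(r,vel=.03); st("end")
```

```text
grip1 t18.00 [ 0.5113 -0.3111  0.1868] F [0.6287 1.5342 5.2128] w0.0246
 probe 1 True 0.0006 F0.1
 probe -1 True -0.0004 F1.1
[ 0.511  -0.3109  0.186 ]
grip2 t22.57 [ 0.5113 -0.3113  0.1871] F [-0.4407 -0.0364  5.9131] w0.0246
 probe 1 True 0.0008 F-2.4
 probe -1 True -0.0002 F0.4
[ 0.5113 -0.3109  0.186 ]
end t23.83 [ 0.5114 -0.3112  0.1871] F [-1.7436  0.1973  9.0784] w0.0249
```

Run:
```python
from h import *
robot.line_to([.5113,-.3109,.345],vel=.2); st("lift")
b=np.array([.5648,-.0136,.345])
robot.move_pose(b,[180,0,70]); st("over")
cv2.imwrite("pics/sc2.png",robot.grab_frame("scene"))
robot.line_to([b[0],b[1],.275],vel=.12); robot.pause(.2); st("above")
print(robot.line_to([b[0],b[1],.245],vel=.02,guard=4)); st("d")
s=cv2.imread("pics/sc2.png"); s2=robot.grab_frame("scene")
cv2.imwrite("pics/c3.png",np.hstack([crop(s,200,130,100,140),crop(s2,200,130,100,140)]))
```

```text
lift t24.77 [ 0.5111 -0.3106  0.3433] F [-0.3684  0.0042 -1.5949] w0.0248
over t25.93 [ 0.5648 -0.0143  0.3445] F [ 0.2574  0.1997 -2.1833] w0.0248
above t26.92 [ 0.5652 -0.0137  0.276 ] F [-0.8246 -0.4335 -2.1206] w0.0247
False
d t28.57 [ 0.5648 -0.0137  0.245 ] F [ 0.5895 -0.9807 -1.4181] w0.0249
```

View pics/c3.png

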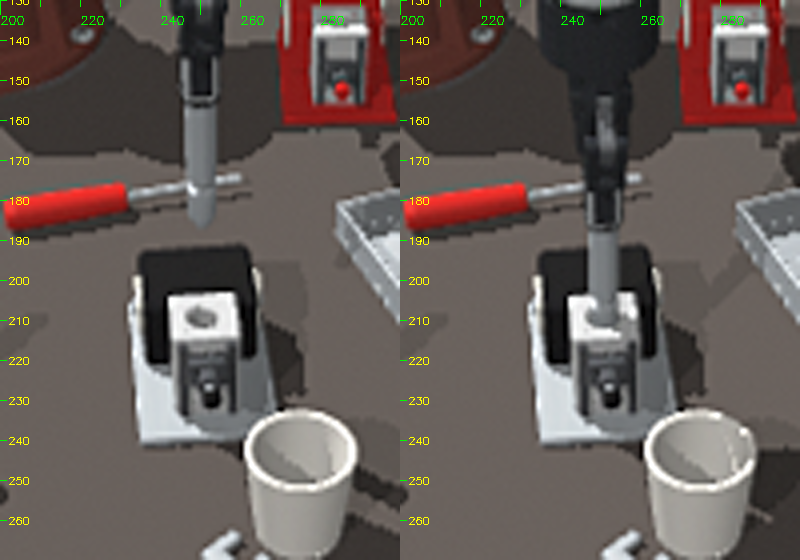

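The foot has entered the bore at (251,208) without any force. I estimate the catch height from the button at about (252.5,227), then continue guarded.

Run:
```python
from h import *
b=np.array([.5648,-.0136,0])
for z in(.044,.051,.058,.065): print(z,proj("scene",b+.064*UX+[0,0,z])[0])
log=[]
hit=robot.line_to([b[0],b[1],.190],vel=.01,guard=5); st(f"hit {hit}"); robot.pause(.3); st()
```

```text
0.044 [252.9332 233.3905]
0.051 [252.905  231.5421]
0.058 [252.8766 229.6797]
0.065 [252.848  227.8032]
hit True t30.37 [ 0.5647 -0.0138  0.2359] F [ 0.5734 -0.9179  2.6653] w0.0249
 t30.67 [ 0.5646 -0.0139  0.2358] F [ 1.046  -1.2758  3.6082] w0.0246
```

Run:
```python
from h import *
b=np.array([.5648,-.0136,0])
hit=robot.line_to([b[0],b[1],.216],vel=.01,guard=7); st(f"hit {hit}")
```

```text
hit False t32.77 [ 0.5648 -0.0136  0.2159] F [-1.2103 -3.2545  3.6049] w0.0244
```

Run:
```python
from h import *
b=np.array([.5648,-.0136,0])
hit=robot.line_to([b[0],b[1],.203],vel=.01,guard=5); st(f"hit {hit}")
if not hit:
    hit=robot.line_to([b[0],b[1],.193],vel=.006,guard=5); st(f"hit {hit}")
cv2.imwrite("pics/c4.png",np.hstack([crop(robot.grab_frame("scene"),200,160,100,100)]+[crop(cv2.imread("pics/sc2.png"),200,160,100,100)]))
```

```text
hit False t34.22 [ 0.5649 -0.0136  0.2033] F [-0.5408 -2.6097  5.5973] w0.0246
hit True t34.70 [ 0.5648 -0.0137  0.203 ] F [-1.055  -1.0277  5.2541] w0.0250
```

View pics/c4.png

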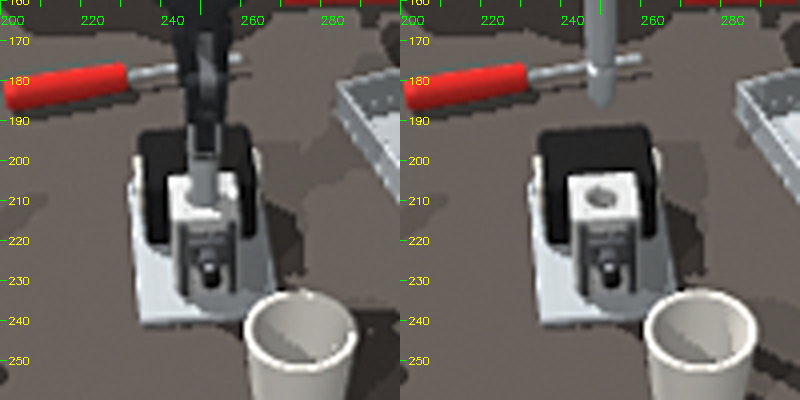

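The button at (252,227) looks the same as when it was sprung in, so the picture can't settle it. I feel onward in short steps.

Run:
```python
from h import *
b=np.array([.5648,-.0136,0]); z=robot.observe()["tool_pos"][2]
for i in range(10):
    z-=.0007; hit=robot.line_to([b[0],b[1],z],vel=.006,guard=6); robot.pause(.1); o=st(hit)
    if o["ft_force"][2]>9: break
```

```text
False t35.14 [ 0.5648 -0.0135  0.2029] F [-2.0675 -1.1589  7.3567] w0.0247
False t35.51 [ 0.5649 -0.0135  0.2027] F [-1.8822 -1.512  10.7279] w0.0246
```

Run:
```python
from h import *
b=np.array([.5648,-.0136,0]); z=.2023
for i in range(6):
    z+=.0007; hit=robot.line_to([b[0],b[1],z],vel=.006,guard=6); robot.pause(.1); o=st(hit)
    if o["ft_force"][2]<-6: break
```

```text
True t35.83 [ 0.5647 -0.0137  0.203 ] F [-1.1129 -0.4741  4.2459] w0.0245
True t36.13 [ 0.5647 -0.0136  0.2033] F [ 0.002  -1.1309  3.3689] w0.0248
True t36.48 [ 0.5646 -0.0137  0.2034] F [ 0.281  -1.1932  2.3969] w0.0248
False t36.99 [ 0.5647 -0.0136  0.2048] F [ 1.9746 -2.2378 -3.2673] w0.0249
False t37.36 [ 0.5647 -0.0135  0.2058] F [ 0.5445 -0.3994 -2.2627] w0.0247
False t37.73 [ 0.5647 -0.0136  0.2063] F [ 1.553  -2.1732 -5.4602] w0.0247
```

There is free play of about 2.5 mm between the hard stop and the resistance to pulling up, so the catch is in the groove. I settle the rod, let go and check.

Run:
```python
from h import *
b=np.array([.5648,-.0136,0])
robot.line_to([b[0],b[1],.204],vel=.01,guard=6); st()
robot.set_gripper(.06); robot.line_to([b[0],b[1],.30],vel=.1); st("rel")
robot.move_pose([.45,.15,.32],[180,0,70]); st("away")
s=robot.grab_frame("scene"); t=robot.grab_frame("top")
cv2.imwrite("pics/c5.png",np.vstack([np.hstack([crop(s,200,170),crop(s,110,190)]),np.hstack([crop(t,215,150),crop(s,270,150)])]))
```

```text
t38.12 [ 0.5648 -0.0135  0.2041] F [ 0.7676 -1.3771 -2.5598] w0.0247
rel t39.67 [ 0.5646 -0.0135  0.2991] F [ 0.175  -0.4617 -0.7792] w0.0597
away t40.48 [0.4506 0.1494 0.3197] F [ 0.689  -0.8754 -0.3285] w0.0599
```

View pics/c5.png

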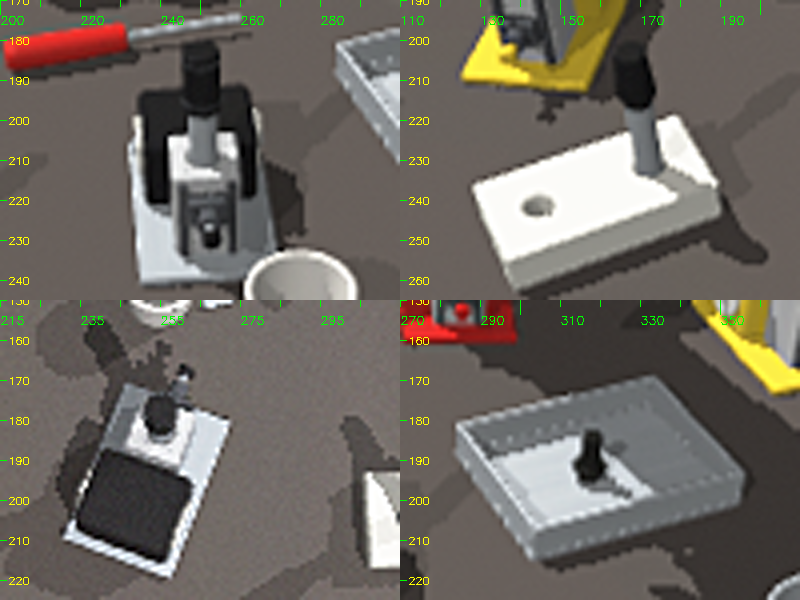

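The rod stands upright in the guide at (250,205). The button is back at its sprung-in place at (261,167) in the top view. The brush still stands in the rack at (168,210), and the cap is in the tray at (318,186).

```bash
python3 -c "
from plant import robot
print(robot.job_done())"
```

```text
the job is handed in; nothing more can be done
None
```

I handed the job in at about 40 s: the cap is in the tray, the rod is snapped into the guide (judged by feel and the final pictures) and released, the brush still stands in the rack, and the cup was not touched; no verdict came back.

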